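# Turn the network hub round the corner post and press it against the stop screw

### The arm

A 6-joint arm with a two-finger parallel gripper is mounted at the origin on a cart in front of the work surface, level with it; the furniture and walls round the work are solid. World frame = base frame: x ahead of the robot, y to its left, z up, the work surface at z = 0. Lengths are in m, angles in rad, forces in N, time in s.
With the tool pointing down it reaches from about 0.375 to 0.9 m from the base axis. Payload 3.1 kg.
Tool frame: the origin (TCP) lies between the finger pads; the fingertips stand 22 mm ahead of it and the grasp point (between the pads) lies 3 mm ahead of it; z points along the fingers, y is the line along which they close (so a half turn about z gives the same grasp; the last joint's range is limited). The gripper opens to 87 mm and grips with 3 to 60 N. Pads are 19 mm wide; open, the fingers measure 117 mm over their backs; the gripper's body (75 mm by 190 mm) begins 51 mm behind the grasp point.
Start: joints at [-1.349, 0.527, 1.433, -0, 1.181, -0.178], TCP at [0.243, -0.576, 0.245] pointing down, gripper open.
Joint ranges: [-3.08, 3.08], [-0.75, 2.2], [0.22, 2.44], [-1.43, 4.57], [0, 2.65], [-2.85, 2.85]. Speed limits (rad/s): [2.79, 2.79, 3.14, 3.14, 3.14, 3.14].

### API

Orientations are given as a unit quaternion [x, y, z, w].
In Python, from rig import robot gives the robot as it stands.
- The arm moves only by the tool move_arm, never from a script. Its argument "series" is text: rows parted by semicolons, each of 6 numbers parted by spaces: the shift along the tool's x, y, z in mm, then the turn, a rotation vector about the tool's x, y, z in degrees. In form: dx dy dz ax ay az; .... A call has 1 to 8 rows; each row is the pose to reach, as a shift and turn from the pose commanded when the call began, along the tool's axes at that moment; what a row does not reach only later rows make up. A row lasts 1/12 s, in which the tool goes at most 41.7 mm and 7.16 degrees, less where a joint would pass 70% of its speed; a pose out of reach is approached as far as the arm can. A call with a gripper value outside its range is refused whole. "jaw" is the opening, from 0 (shut) to 1 (fully open), set as the call begins (left out, the last holds). The fingers move at their own pace and stop on an object; "newtons" is the grip in N (left out, the last holds). Time passes only in rows, so rows that repeat a pose let the fingers close. It gives the time, the measured TCP pose, the force, the opening and the grip force at its end, in the units of the state.
- robot.get_obs(): the state, without advancing time (a new reading comes with each control period).
- robot.camera(name): name is "side" or "top"; returns a dict with "img" (400x640x3 uint8, red, green, blue), "mtx" (3x3 intrinsics, pixels), "world_to_cam" (4x4, takes a point from world to camera coordinates). Camera axes: x right, y down, z forward; pixel columns grow to the right and rows downward; lengths in m; the calibration is good to about 2 mm. A picture is of the moment at which its call begins. There is no depth.
- robot.hand_in(): hands the job in; it is judged then, once.
Trained networks look in a picture, given as the dict that the camera call returned (one of the last four; its "shot" number tells which), for a name from the list of things; names that differ only in an ending like _2 or _b are one class to them, and where a whole thing is asked for, a point or a joint stands for the part that bears it (a point fixed in the world has none). Each returns a list of dicts, best first, with "p" (0 to 1); they miss things now and then, are a little off and sometimes report something else, mostly with a low value. They report only what shows in the picture. A call takes as long as a camera call.
- robot.search_frame(picture, thing): "xyz" ([x, y, z] in m, in world coordinates, good to about 4 mm: the middle of the surface that is visible of it).
- robot.tip_of(picture, thing): "xyz" ([x, y, z] in m, in world coordinates, good to about 4 mm: a listed point, or the origin of a listed thing).
The state is a dict: "time": time; "q": joint angles; "joint_velocities": joint speeds; "joint_torque": joint torques, N m; "position": TCP position; "tool_rot": TCP orientation; "ft_force": force on the tool from outside, world axes, zero at the start; "moment": the same for the moment, N m; "grip_width": finger opening in m; "grip_force": force on a finger pad.
Only numpy, scipy, OpenCV 4.12 (cv2) and the standard library are available. Lean on these libraries where they do the work, as an engineer would, in place of code of your own. Each camera call takes 0.05 s, during which the arm holds its last target. There are 200 camera calls.

### The job

Push the black square network hub along the worktop against the round corner post and swing it round the post a quarter turn anticlockwise (seen from above), so that its display side faces the robot and its opposite side lies flat on the fence. Then slide it along the fence to the stop screw at the right end of the jig and press it there with about 10 N for half a second. Keep the hub flat on the table, never press it against the post, fence or stop with more than 25 N, and leave it there, flush, without disturbing the tools lying around.

Things in the scene. Friction and masses are not known exactly. Their poses are not given: they have to be found in the camera images.
- hub: black flat network hub, nearly square box 108 (x) x 112 (y) x 28 (z) mm, 0.25 to 0.5 kg, too wide to grasp, slides with 1 to 5 N. Origin: centre of its underside; own -x is the display side, own +x leads to the post. Starts free, left of the post, display side to the jig's +y within 0.2 rad; the post stands before the half of the leading face farther from the robot
- display_face (a point): centre of the hub's display side (the face with a small dark display window at its right, orange figures), 54 mm from the hub's origin along its own -x, 14 mm above its underside
- jig: fixed aluminium jig. Origin on the post's axis at worktop height; x away from the robot, y left (yaw within 0.12 rad). Fence bar 22 mm high, 14 mm thick, from y=-30 to -220 mm; its face looks to -x, in the plane x=-10 mm, tangent to the post. The hub when home has its origin at x=-64 mm in this frame, its axes parallel to the jig's, its own -y side on the stop screw
- post: upright round steel post of the jig, 20 mm diameter, 48 mm high, rigid, at the left end of the fence; origin on its axis at worktop height (that of the jig)
- end_stop: bracket across the right end of the lane, 30 mm high, x=0 to -100, y=-204 to -220 mm of the jig; origin that of the jig. Carries a rigid stop screw along y at x=-64 mm, 15 mm high, with an 18 mm pad whose face is set anywhere from y=-184 to -168 mm of the jig. The setting is not measured: feel for it, or see it
- tape_roll: bystander: roll of black tape, 58 mm across, 19 mm high; origin at the centre of its underside; leave alone
- long_pliers: bystander: blue-handled pliers, 157 mm long, 11 mm high; leave alone
- reel: bystander: reel of solder, 53 mm across, 32 mm high; leave alone
- short_driver: bystander: yellow-handled screwdriver, 176 mm long, 24 mm high; leave alone
- tweezer_pair: bystander: steel tweezers, 122 mm long, 8 mm high; leave alone

How it is judged:
By the outcome, as a careful person would: the job done as asked, in the order asked, and still so for the second after the job is handed in, with the robot touching nothing.
It also fails if it takes over 61 s, if anything falls off the work surface, if the arm or the gripper's body presses on something with over 40 N, if the wrist force passes 120 N, or if a joint passes its speed limit or range.

## Working session

There is one attempt and no reset: what is moved stays moved. The work goes in short steps, Python scripts to look and compute and a tool call to move; the robot and the scene stay as the last step left them, time stands still between calls to the robot, and variables do not carry over. Pictures are saved under pics/ and viewed, at most 13 in all, crops included, and the job is handed in when it is done.

Besides the shell and the picture viewer there is one more tool, called after ">>>" as name(argument=value, ...) on one line, values as JSON. move_arm: Moves the arm, as the interface text tells. Its arguments: {"type":"object","properties":{"series":{"type":"string"},"jaw":{"type":"number"},"newtons":{"type":"number"}},"required":["series"]}

```bash
mkdir -p pics; ls; python3 - <<'E'
from rig import robot
import cv2,numpy as np
o=robot.get_obs()
print({k:np.round(o[k],3) for k in o})
for n in ["top","side"]:
    c=robot.camera(n); cv2.imwrite(f"pics/{n}0.png",c["img"][:,:,::-1])
    print(n,np.round(c["world_to_cam"],3).tolist(),np.round(c["mtx"],1).tolist())
    for t in ["hub","display_face","jig","post","end_stop","tape_roll","long_pliers","reel","short_driver","tweezer_pair"]:
        for f in (robot.tip_of,robot.search_frame):
            try: r=f(c,t)
            except Exception as e: print(t,e); continue
            print(t,f.__name__,[(np.round(d["xyz"],3).tolist(),round(d["p"],2)) for d in r[:2]])
E
```

```text
pics
{'time': np.float64(0.0), 'q': array([-1.349,  0.528,  1.434, -0.   ,  1.181, -0.179]), 'joint_velocities': array([ 0.   ,  0.001, -0.001,  0.002, -0.001, -0.001]), 'joint_torque': array([-2.0000e-03, -4.4005e+01, -1.7659e+01,  6.3000e-02,  5.8000e-02,
       -0.0000e+00]), 'position': array([ 0.243, -0.575,  0.244]), 'tool_rot': array([ 0.98 ,  0.199, -0.   , -0.001]), 'ft_force': array([-0.457, -0.561,  0.477]), 'moment': array([-0.014,  0.048, -0.035]), 'grip_force': np.float64(0.0), 'grip_width': np.float64(0.087)}
top [[0.002, -1.0, -0.008, 0.028], [-0.981, -0.001, -0.194, 0.513], [0.194, 0.008, -0.981, 1.076], [0.0, 0.0, 0.0, 1.0]] [[422.3, 0.0, 323.5], [0.0, 422.3, 209.1], [0.0, 0.0, 1.0]]
hub call [([0.46, 0.106, 0.002], 0.84)]
hub call [([0.453, 0.108, 0.033], 0.86), ([0.501, 0.006, 0.009], 0.47)]
display_face call [([0.479, 0.428, -0.002], 0.15)]
display_face call [([0.459, 0.108, 0.027], 0.91)]
jig call [([0.498, 0.007, -0.004], 0.61)]
jig call [([0.472, -0.173, 0.02], 0.82)]
post call [([0.494, 0.008, -0.002], 0.68), ([0.498, 0.008, -0.004], 0.42)]
post call [([0.503
[... 1371 characters left out ...]
l [([0.416, -0.195, 0.018], 0.72)]
tape_roll call [([0.386, -0.313, 0.001], 0.62)]
tape_roll call [([0.382, -0.306, 0.016], 0.71), ([0.48, 0.435, 0.03], 0.25)]
long_pliers call [([0.493, -0.336, -0.005], 0.66)]
long_pliers call [([0.485, -0.317, 0.007], 0.71)]
reel call [([0.476, 0.424, -0.001], 0.75), ([0.378, 0.372, -0.002], 0.47)]
reel call [([0.476, 0.432, 0.027], 0.7), ([0.417, -0.197, 0.018], 0.53)]
short_driver call [([0.652, 0.315, -0.002], 0.87)]
short_driver call [([0.619, 0.344, 0.018], 0.7), ([0.497, 0.014, 0.024], 0.17)]
tweezer_pair call [([0.496, 0.004, -0.002], 0.68), ([0.381, 0.376, -0.0], 0.53)]
tweezer_pair call [([0.375, 0.373, 0.008], 0.79), ([0.474, -0.17, 0.021], 0.4)]
```

View pics/top0.png

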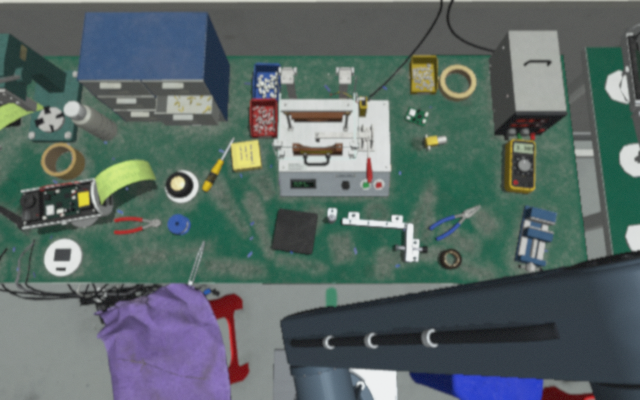

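View pics/side0.png

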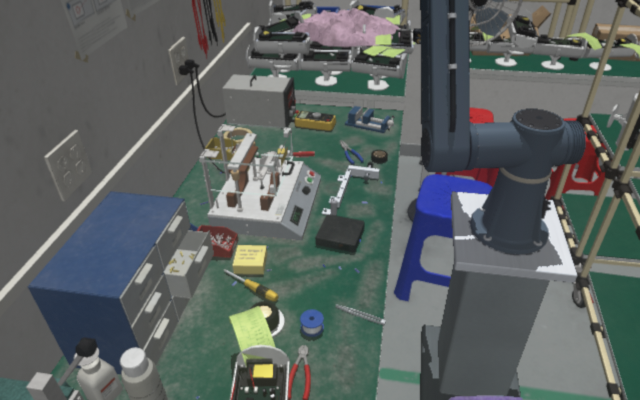

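Top view: the hub is at about (295,232). The post is at (333,214), with the fence running to (405,222) and the end bracket at (413,245). An instrument stands behind the fence, its front edge at about row 195. I'll rectify the view to get the yaws and the pad.

```bash
cat > h.py <<'E'
from rig import robot
import cv2,numpy as np
S=1.7; X1,Y1=0.56,0.22   # rectified: col=(Y1-y)*1000*S, row=(X1-x)*1000*S
def rect(c,z,X0=0.34,Y0=-0.24):
    P=c["mtx"]@c["world_to_cam"][:3]
    # pixel <- (x,y) at z
    H=np.c_[P[:,0],P[:,1],P[:,2]*z+P[:,3]]
    A=np.array([[0,-1/(1000*S),X1],[-1/(1000*S),0,Y1],[0,0,1]])
    return cv2.warpPerspective(c["img"],np.linalg.inv(H@A),(int((Y1-Y0)*1000*S),int((X1-X0)*1000*S)),flags=cv2.INTER_CUBIC)
def px(u,v): return X1-v/(1000*S),Y1-u/(1000*S)
def hub(c,z=0.028):
    im=rect(c,z); m=(im.max(2)<62).astype(np.uint8)
    m=cv2.morphologyEx(m,cv2.MORPH_OPEN,np.ones((9,9)))
    n,l,s,ce=cv2.connectedComponentsWithStats(m)
    i=1+np.argmax(s[1:,4]); cs=cv2.findContours((l==i).astype(np.uint8),0,2)[0]
    r=cv2.minAreaRect(max(cs,key=cv2.contourArea))
    return im,np.round(px(*r[0]),4),np.array(r[1])/S,r[2],np.round([px(*p) for p in cv2.boxPoints(r)],4)
E
python3 - <<'E'
from h import *
c=robot.camera("top")
im,*r=hub(c); print(r)
a=rect(c,0.022)
cv2.imwrite("pics/r1.png",a[:,:,::-1])
E
```

```text
[array([0.4562, 0.1091]), array([109.63802562, 111.66865629]), 9.050722122192383, array([[0.4097, 0.172 ],
       [0.52  , 0.1544],
       [0.5028, 0.0462],
       [0.3925, 0.0637]], dtype=float32)]
```

View pics/r1.png

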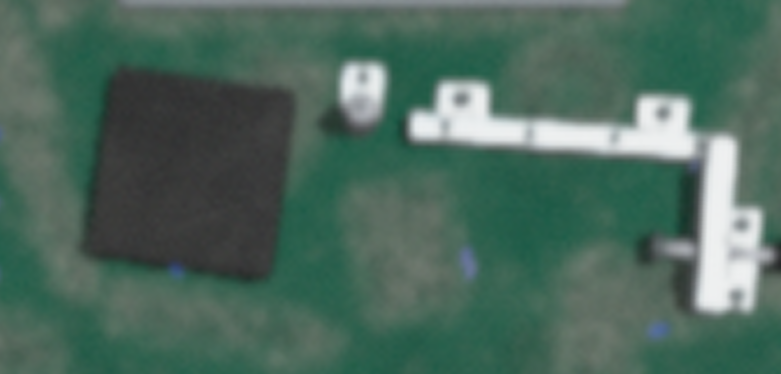

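Fence slope gives a jig yaw of about -0.06, with the post near (0.491, 0.008). The pad face is at about (648,246), jig y ≈ -174. Hub yaw is -99°. I'll push with the closed fingers, tool -x leading, and turn the tool along with the hub.

```bash
cat >> h.py <<'E'
from scipy.spatial.transform import Rotation as Ro
POST=np.array([.491,.0085]); JY=-.059
def Rd(psi): c,s=np.cos(psi),np.sin(psi); return np.array([[c,s,0],[s,-c,0],[0,0,-1]])
def rows(wps,p0=None,psi0=None):
    """relative rows from the present pose (or given) to each (x,y,z,yaw)"""
    o=robot.get_obs(); R0=Ro.from_quat(o["tool_rot"]).as_matrix(); p=o["position"]
    if p0 is not None: p=np.array(p0); R0=Rd(psi0)
    for w in wps:
        d=R0.T@(np.array(w[:3])-p); a=np.degrees(Ro.from_matrix(R0.T@Rd(w[3])).as_rotvec())
        print(np.round(d*1000,1),np.round(a,1))
def jig2w(x,y):
    c,s=np.cos(JY),np.sin(JY); return POST+np.array([c*x-s*y,s*x+c*y])
E
python3 - <<'E'
from h import *
rows([(.45,-.2,.2,1.0),(.456,.187,.15,1.413),(.456,.187,.028,1.413)])
E
```

```text
[ 336.7 -265.6   44.5] [  0.    0.  -34.4]
[ 492.8 -619.8   94.5] [  0.    0.  -58.1]
[ 492.8 -619.8  216.5] [  0.    0.  -58.1]
```

>>> move_arm(series="40 -32 5 0 0 -4; 80 -64 10 0 0 -9; 110 -87 15 0 0 -13; 140 -110 20 0 0 -17; 170 -134 24 0 0 -21; 200 -158 28 0 0 -25; 230 -181 32 0 0 -29; 260 -205 36 0 0 -33", jaw=0)

```text
time: 2.82
position: [0.4038, -0.2841, 0.2086]
tool_rot: [0.883, 0.47, 0.0, 0.0]
ft_force: [1.0, -0.1, -0.3]
grip_width: 0.0419
grip_force: 0.0
```

```bash
python3 - <<'E'
from h import *
o=robot.get_obs();print(o["time"],o["position"],o["tool_rot"],o["q"])
rows([(.45,-.2,.2,1.0),(.456,.187,.15,1.413),(.456,.187,.028,1.413)])
E
```

```text
2.8167 [ 0.40377705 -0.28405642  0.20864998] [8.82645060e-01 4.70039864e-01 1.74479660e-04 4.40289881e-04] [-8.39924401e-01  4.04082325e-01  1.79578709e+00  1.58659315e-04
  9.40784754e-01 -2.47893491e-01]
[95.5 -8.6  8.6] [ 0.1  0.  -1.2]
[ 420.  -219.6   58.4] [  0.1   0.  -24.9]
[ 420.  -219.7  180.4] [  0.1   0.  -24.9]
```

>>> move_arm(series="35 -18 5 0 0 -3; 70 -37 10 0 0 -6; 105 -55 15 0 0 -9; 140 -73 20 0 0 -12; 175 -92 25 0 0 -15; 210 -110 30 0 0 -18; 245 -128 35 0 0 -21; 280 -146 40 0 0 -25")

```text
time: 3.48
position: [0.4393, 0.0298, 0.1686]
tool_rot: [0.76, 0.65, 0.0, 0.0]
ft_force: [1.0, -0.0, 0.2]
grip_width: 0.0011
grip_force: 0.0
```

```bash
python3 - <<'E'
from h import *
o=robot.get_obs();print(o["position"],o["grip_width"])
rows([(.456,.187,.15,1.413),(.456,.187,.028,1.413)])
E
```

```text
[0.43929183 0.02984286 0.16862201] 0.0010730100577891228
[157.8  -8.   18.6] [0.1 0.  0.1]
[157.8  -8.1 140.6] [0.1 0.  0.1]
```

>>> move_arm(series="40 -2 5 0 0 0; 80 -4 10 0 0 0; 120 -6 15 0 0 0; 158 -8 20 0 0 0; 158 -8 60 0 0 0; 158 -8 100 0 0 0; 158 -8 136 0 0 0; 158 -8 140 0 0 0")

```text
time: 4.15
position: [0.4526, 0.1852, 0.0231]
tool_rot: [0.761, 0.649, -0.005, -0.003]
ft_force: [-0.8, 0.0, -0.5]
grip_width: 0.0005
grip_force: 0.0
```

```bash
python3 - <<'E'
from h import *
o=robot.get_obs();print(o["position"],o["ft_force"],Ro.from_quat(o["tool_rot"]).as_matrix()[:,0])
E
```

```text
[0.45258606 0.18517383 0.02309193] [-0.79826108  0.03759904 -0.50412963] [ 0.15706254  0.98758236 -0.00352804]
```

>>> move_arm(series="-3 0 -5 0 0 0; -6 0 -5 0 0 0; -9 0 -5 0 0 0; -13 0 -5 0 0 0; -18 0 -5 0 0 0; -23 0 -5 0 0 0; -28 0 -5 0 0 0; -33 0 -5 0 0 0")

```text
time: 4.82
position: [0.4515, 0.1524, 0.0344]
tool_rot: [0.761, 0.649, 0.001, 0.001]
ft_force: [-0.6, 4.3, 3.1]
grip_width: 0.0002
grip_force: 2.1
```

```bash
python3 - <<'E'
from h import *
c=robot.camera("top")
cv2.imwrite("pics/r2.png",rect(c,0.028)[:,:,::-1])
o=robot.get_obs();print(o["position"],o["ft_force"])
E
```

```text
[0.45077799 0.151579   0.03396413] [ 0.3443396   0.91918723 -0.40433578]
```

View pics/r2.png

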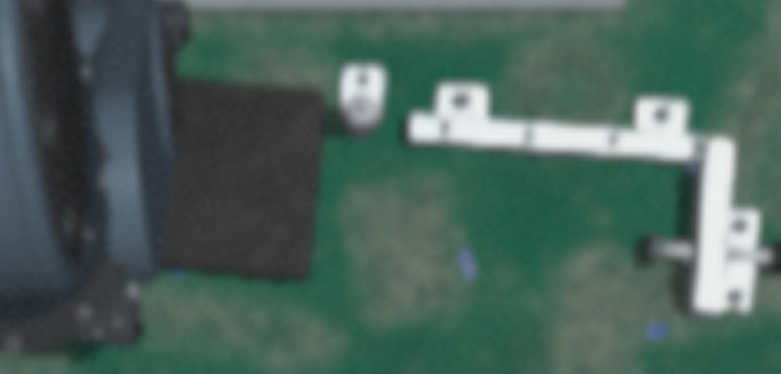

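The post (363,117) now stands just ahead of the hub's far corner: the leading face is at col 321, so the gap is about 12 mm. Next I push to contact and start the swing.

```bash
cat >> h.py <<'E'
def arc(phid,k,back=.1275,z=.030):
    f=np.radians(phid); c,s=np.cos(f),np.sin(f)
    T=POST+np.array([[c,-s],[s,c]])@np.array([-back,k]); return (T[0],T[1],z,f+np.pi)
E
python3 - <<'E'
from h import *
rows([arc(-95,-.051,.1275+.004),arc(-95,-.052),arc(-92,-.053),arc(-89,-.054),arc(-86,-.056),arc(-83,-.058),arc(-80,-.06)])
o=robot.get_obs();print(o["q"])
E
```

```text
[-7.4  2.1  4. ] [ 0.   0.  -4.1]
[-11.5   1.4   4. ] [ 0.   0.  -4.1]
[-14.9  -6.    4. ] [ 0.   0.  -7.1]
[-18.9 -13.2   4. ] [  0.    0.  -10.1]
[-23.4 -21.1   4. ] [  0.    0.  -13.1]
[-28.5 -28.7   4. ] [  0.    0.  -16.1]
[-34.1 -36.1   4. ] [  0.    0.  -19.1]
[ 8.90204961e-02  7.15225907e-01  1.95348126e+00 -7.49264519e-04
  4.72739434e-01  2.48727923e-01]
```

>>> move_arm(series="-4 1 2 0 0 -2; -8 1 4 0 0 -4; -12 1 4 0 0 -4; -13 1 4 0 0 -4; -13 1 4 0 0 -4; -2 1 4 0 0 -4; 0 -19 4 0 0 -4; 0 -39 4 0 0 -4")

```text
time: 5.53
position: [0.4136, 0.1592, 0.0294]
tool_rot: [0.738, 0.675, 0.001, 0.001]
ft_force: [-1.4, -0.7, -0.4]
grip_width: 0.0005
grip_force: 0.0
```

```bash
python3 - <<'E'
from h import *
c=robot.camera("top")
cv2.imwrite("pics/r3.png",rect(c,0.028)[:,:,::-1])
o=robot.get_obs();print(o["position"],o["ft_force"])
for d in robot.tip_of(c,"hub")[:2]: print(d)
E
```

```text
[0.40555095 0.15901906 0.02917366] [-4.74948041 -0.16948657 -0.38192606]
{'xyz': [0.455, 0.0761, 0.0034], 'p': 0.63}
```

View pics/r3.png

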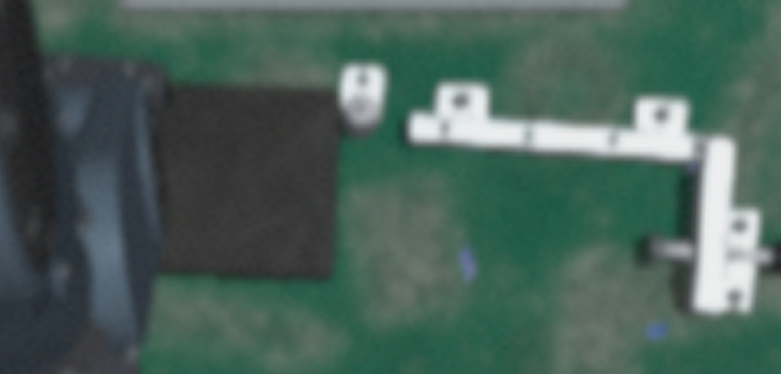

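```bash
python3 - <<'E'
from h import *
L=[arc(-92.5,-.088,.140),arc(-92.5,-.085,.134),arc(-92,-.085,.128)]+[arc(a,-.085,.127) for a in (-89.5,-87,-84,-81,-78,-75,-72,-69,-66,-63,-60,-57,-54)]
rows(L[:8]);print(); rows(L[8:],L[7][:3],L[7][3])
E
```

```text
[-6.5  2.5 -0.8] [-0.5  0.1 -2.5]
[-12.3   5.7  -0.8] [-0.5  0.1 -2.5]
[-19.1   4.9  -0.8] [-0.5  0.1 -3. ]
[-24.2  -0.3  -0.8] [-0.5  0.1 -5.5]
[-28.6  -5.3  -0.7] [-0.5  0.1 -8. ]
[-34.1 -11.2  -0.7] [ -0.5   0.1 -11. ]
[-39.8 -16.7  -0.6] [ -0.5   0.1 -14. ]
[-45.9 -21.9  -0.5] [ -0.5   0.1 -17. ]

[-4.6 -6.5  0. ] [ 0.  0. -3.]
[ -9.6 -12.8   0. ] [ 0.  0. -6.]
[-14.9 -18.8   0. ] [ 0.  0. -9.]
[-20.4 -24.5   0. ] [  0.   0. -12.]
[-26.3 -30.    0. ] [  0.   0. -15.]
[-32.5 -35.1   0. ] [  0.   0. -18.]
[-38.9 -39.9   0. ] [  0.   0. -21.]
[-45.6 -44.3   0. ] [  0.   0. -24.]
```

>>> move_arm(series="-6 2 -1 0 0 -2; -12 5 -1 0 0 -3; -19 5 -1 0 0 -3; -24 0 -1 0 0 -5; -29 -5 -1 0 0 -8; -34 -11 -1 0 0 -11; -40 -17 -1 0 0 -14; -46 -22 -1 0 0 -17")

```text
time: 6.3
position: [0.3873, 0.1145, 0.0305]
tool_rot: [0.629, 0.777, 0.0, 0.001]
ft_force: [1.3, 0.6, -1.1]
grip_width: 0.0007
grip_force: 0.5
```

```bash
python3 - <<'E'
from h import *
o=robot.get_obs();print(o["position"],o["ft_force"],o["q"])
print(arc(-78,-.085,.127))
rows([arc(a,-.085,.127) for a in (-75,-72,-69,-66,-63,-60,-57,-54)])
E
```

```text
[0.38725826 0.11448301 0.03046089] [ 1.34705839  0.61676798 -1.058623  ] [ 9.07754220e-03  7.05467775e-01  2.13651292e+00 -4.44541590e-04
  2.98077018e-01 -1.99922535e-01]
(np.float64(0.3814526692037711), np.float64(0.11505225157368376), 0.03, np.float64(1.7802358370342162))
[ -2.9 -12.1   0.4] [ 0.1  0.  -3. ]
[ -7.8 -18.4   0.4] [ 0.1  0.  -6. ]
[-13.1 -24.4   0.4] [ 0.1  0.  -9. ]
[-18.7 -30.1   0.4] [  0.1   0.  -12. ]
[-24.6 -35.5   0.4] [  0.1   0.  -15. ]
[-30.7 -40.6   0.4] [  0.1   0.  -18. ]
[-37.1 -45.4   0.4] [  0.1   0.  -21. ]
[-43.8 -49.9   0.4] [  0.1   0.  -24. ]
```

>>> move_arm(series="-5 -7 0 0 0 -3; -10 -13 0 0 0 -6; -15 -19 0 0 0 -9; -20 -25 0 0 0 -12; -26 -30 0 0 0 -15; -32 -35 0 0 0 -18; -39 -40 0 0 0 -21; -46 -44 0 0 0 -24")

```text
time: 6.97
position: [0.3533, 0.0601, 0.0304]
tool_rot: [0.454, 0.891, 0.0, 0.0]
ft_force: [-0.4, 0.4, 0.4]
grip_width: 0.0006
grip_force: 0.0
```

```bash
python3 - <<'E'
from h import *
c=robot.camera("side")
P=c["mtx"]@c["world_to_cam"][:3]
cv2.imwrite("pics/s4.png",cv2.resize(c["img"][120:300,240:480,::-1],None,fx=3,fy=3,interpolation=2))
o=robot.get_obs();print(o["position"],o["ft_force"],o["q"])
print(arc(-54,-.085,.127))
for t in("hub","display_face"): print(t,[(np.round(d["xyz"],3),d["p"]) for d in robot.tip_of(c,t)[:2]])
E
```

```text
[0.35291545 0.05944065 0.03032233] [-0.63723102 -0.72618113  0.13736101] [-1.48342634e-01  7.11831789e-01  2.25370229e+00 -1.03605869e-03
  1.76448224e-01 -7.76289158e-01]
(np.float64(0.34758482843698535), np.float64(0.06128341184075811), 0.03, np.float64(2.199114857512855))
hub [(array([0.448, 0.058, 0.002]), 0.86)]
display_face [(array([0.426, 0.109, 0.014]), 0.93)]
```

View pics/s4.png

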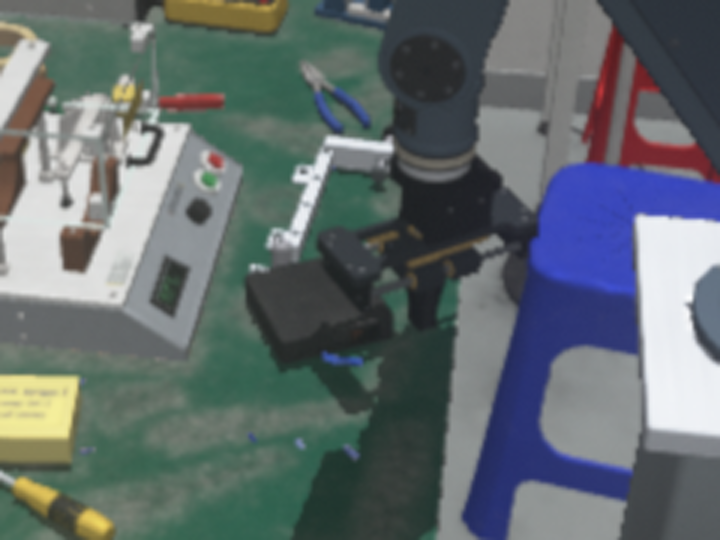

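The fingers slipped off the near corner: the hub (crop 315,310) is at about φ=-67° and the post is at own y ≈ +20 mm. I'll lift over the hub and re-engage on the display face.

```bash
python3 - <<'E'
from h import *
A=arc(-67,-.052,.141); print(A)
up=lambda w,z:(w[0],w[1],z,w[3])
p=(.3529,.0594,.0303)
L=[(*p[:2],.066,2.199),up(A,.066),up(A,.030),arc(-67,-.052,.131),arc(-66,-.052,.127)]
rows(L)
L2=[arc(a,-.052,.127) for a in range(-63,-18,3)]
print();rows(L2[:8],L[-1][:3],L[-1][3])
E
```

```text
(np.float64(0.3880406585034855), np.float64(0.11797316565535185), 0.03, np.float64(1.9722220547535922))
[ -0.4  -0.9 -35.6] [ 0.   0.  -0.3]
[ 26.7  61.8 -35.6] [ 0.   0.  12.7]
[26.7 61.8  0.4] [ 0.   0.  12.7]
[16.9 59.6  0.4] [ 0.   0.  12.7]
[12.6 56.3  0.4] [ 0.   0.  11.7]

[-2.9 -6.6  0. ] [ 0.  0. -3.]
[ -6.1 -13.    0. ] [ 0.  0. -6.]
[ -9.7 -19.2   0. ] [ 0.  0. -9.]
[-13.6 -25.3   0. ] [  0.   0. -12.]
[-17.8 -31.1   0. ] [  0.   0. -15.]
[-22.3 -36.7   0. ] [  0.   0. -18.]
[-27.1 -42.1   0. ] [  0.   0. -21.]
[-32.1 -47.2   0. ] [  0.   0. -24.]
```

>>> move_arm(series="0 0 -36 0 0 0; 13 31 -36 0 0 6; 27 62 -36 0 0 13; 27 62 -36 0 0 13; 27 62 -10 0 0 13; 27 62 0 0 0 13; 22 60 0 0 0 13; 17 59 0 0 0 13")

```text
time: 7.78
position: [0.3903, 0.1094, 0.0302]
tool_rot: [0.552, 0.834, -0.0, -0.001]
ft_force: [0.2, -0.2, -0.1]
grip_width: 0.0007
grip_force: 0.0
```

```bash
python3 - <<'E'
from h import *
o=robot.get_obs();print(o["position"],o["ft_force"])
rows([arc(-66,-.052,.127)]+[arc(a,-.052,.127) for a in range(-63,-41,3)])
E
```

```text
[0.39029779 0.10939397 0.03022894] [ 0.16239127 -0.20851274 -0.0803092 ]
[-6.1 -0.9  0.2] [-0.1 -0.  -1.1]
[-9.2 -7.4  0.2] [-0.1 -0.  -4.1]
[-12.5 -13.8   0.2] [-0.1 -0.  -7.1]
[-16.2 -20.    0.3] [ -0.1  -0.  -10.1]
[-20.2 -25.9   0.3] [ -0.1  -0.  -13.1]
[-24.5 -31.7   0.3] [ -0.1  -0.  -16.1]
[-29.1 -37.2   0.3] [ -0.1  -0.  -19.1]
[-34.  -42.5   0.3] [ -0.1  -0.1 -22.1]
[-39.2 -47.5   0.3] [ -0.1  -0.1 -25.1]
```

>>> move_arm(series="-6 -1 0 0 0 -1; -9 -7 0 0 0 -4; -12 -14 0 0 0 -7; -16 -20 0 0 0 -10; -20 -26 0 0 0 -13; -24 -32 0 0 0 -16; -29 -37 0 0 0 -19; -34 -42 0 0 0 -22")

```text
time: 8.45
position: [0.3654, 0.061, 0.0313]
tool_rot: [0.383, 0.924, 0.0, 0.001]
ft_force: [0.0, 2.1, 0.2]
grip_width: 0.0007
grip_force: 0.7
```

```bash
cat >> h.py <<'E'
def state(t=("hub","display_face")):
    o=robot.get_obs();print(round(float(o["time"]),2),o["position"],o["ft_force"],o["q"].round(3))
    c=robot.camera("side"); r=[]
    for n in t:
        d=robot.tip_of(c,n)[:2]; r.append(np.array(d[0]["xyz"]) if d else None); print(n,[(np.round(x["xyz"],4),round(x["p"],2)) for x in d])
    try:
        H,D=r[0][:2],r[1][:2]; v=H-D; f=np.arctan2(v[1],v[0]); R=np.array([[np.cos(f),-np.sin(f)],[np.sin(f),np.cos(f)]])
        print("phi",np.degrees(f),"len",np.linalg.norm(v),"post own",R.T@(POST-H),"tool own",R.T@(o["position"][:2]-H))
        cj,sj=np.cos(JY),np.sin(JY); print("hub in jig",np.array([[cj,sj],[-sj,cj]])@(H-POST))
    except Exception as e: print(e)
    return c
E
python3 - <<'E'
from h import *
state()
E
```

```text
8.45 [0.36543889 0.06097127 0.03132749] [0.01765021 2.13289026 0.16477987] [-0.139  0.706  2.222  0.     0.213 -0.924]
hub [(array([ 4.445e-01,  4.840e-02, -2.000e-04]), 0.78), (array([0.4079, 0.0869, 0.0131]), 0.39)]
display_face [(array([0.4077, 0.0912, 0.0132]), 0.64)]
phi -49.31062582482054 len 0.05644537182090309 post own [0.06057042 0.00924575] tool own [-0.06107674 -0.05175257]
hub in jig [-0.04877182  0.03708867]
```

```bash
python3 - <<'E'
from h import *
rows([arc(-49,-.060,.137),arc(-49,-.037,.137),arc(-49,-.036,.1285),arc(-46,-.036,.1275),arc(-43,-.035,.127),arc(-40,-.034,.127),arc(-37,-.033,.127),arc(-34,-.033,.127),
arc(-30,-.032,.127),arc(-26,-.031,.127),arc(-22,-.03,.127),arc(-18,-.03,.127),arc(-14,-.03,.127)])
E
```

```text
[15.1  1.1  1.1] [0.  0.  3.7]
[13.6 24.1  1.1] [0.  0.  3.7]
[ 5.1 24.5  1.1] [0.  0.  3.7]
[ 2.4 17.7  1.1] [0.  0.  0.7]
[-0.  12.1  1.1] [ 0.   0.  -2.3]
[-2.2  6.6  1.1] [ 0.   0.  -5.3]
[-4.6  1.2  1.1] [ 0.   0.  -8.3]
[-7.4 -5.1  1.1] [  0.    0.  -11.3]
[-11.4 -12.2   1.1] [  0.    0.1 -15.3]
[-15.9 -19.1   1.1] [  0.    0.1 -19.3]
[-20.7 -25.6   1.1] [  0.    0.1 -23.3]
[-26.4 -32.7   1.1] [  0.    0.1 -27.3]
[-32.6 -39.4   1.1] [  0.    0.1 -31.3]
```

>>> move_arm(series="14 1 1 0 0 4; 14 24 1 0 0 4; 5 24 1 0 0 4; 2 18 1 0 0 1; 0 12 1 0 0 -2; -2 7 1 0 0 -5; -5 1 1 0 0 -8; -7 -5 1 0 0 -11")

```text
time: 9.27
position: [0.3672, 0.0527, 0.0298]
tool_rot: [0.292, 0.956, 0.0, 0.001]
ft_force: [-0.2, 1.5, 0.1]
grip_width: 0.0005
grip_force: 0.7
```

```bash
python3 - <<'E'
from h import *
state()
E
```

```text
9.27 [0.36722506 0.05268499 0.02982764] [-0.19206016  1.49316369  0.10261598] [-0.161  0.71   2.221  0.     0.21  -1.139]
hub [(array([0.4407, 0.0439, 0.0013]), 0.97)]
display_face [(array([0.3999, 0.0766, 0.012 ]), 0.87), (array([ 6.538e-01,  3.174e-01, -5.000e-04]), 0.6)]
phi -38.711148544572595 len 0.05228699647139813 post own [0.06138849 0.00383441] tool own [-0.06282722 -0.03909581]
hub in jig [-0.05229987  0.03237243]
```

```bash
python3 - <<'E'
from h import *
a=arc(-34,-.033,.127)
rows([arc(f,-.034,.127) for f in (-31,-28,-25,-22,-19,-16,-13,-10)],a[:3],a[3])
E
```

```text
[-2.  -7.6  0. ] [ 0.  0. -3.]
[ -4.2 -14.1   0. ] [ 0.  0. -6.]
[ -6.9 -20.4   0. ] [ 0.  0. -9.]
[ -9.8 -26.7   0. ] [  0.   0. -12.]
[-13.1 -32.7   0. ] [  0.   0. -15.]
[-16.7 -38.6   0. ] [  0.   0. -18.]
[-20.6 -44.3   0. ] [  0.   0. -21.]
[-24.8 -49.7   0. ] [  0.   0. -24.]
```

>>> move_arm(series="-2 -7 0 0 0 -3; -4 -14 0 0 0 -6; -7 -20 0 0 0 -9; -10 -26 0 0 0 -12; -13 -32 0 0 0 -15; -17 -38 0 0 0 -18; -21 -44 0 0 0 -21; -25 -49 0 0 0 -24")

```text
time: 10.08
position: [0.3594, -0.0014, 0.0297]
tool_rot: [0.088, 0.996, 0.0, -0.001]
ft_force: [-0.9, 1.0, -0.1]
grip_width: 0.0006
grip_force: 0.7
```

```bash
python3 - <<'E'
from h import *
c=state()
cv2.imwrite("pics/s5.png",cv2.resize(c["img"][120:300,240:480,::-1],None,fx=3,fy=3,interpolation=2))
E
```

```text
10.08 [ 0.35938339 -0.00138268  0.0296606 ] [-0.8564651   1.01285059 -0.1161872 ] [-0.318  0.713  2.249  0.     0.181 -1.714]
hub [(array([0.431 , 0.0253, 0.    ]), 0.82), (array([ 0.4928,  0.0083, -0.0028]), 0.69)]
display_face [(array([0.3801, 0.0432, 0.011 ]), 0.62)]
phi -19.37524061557492 len 0.053955722588062895 post own [0.06217543 0.00405666] tool own [-0.05870861 -0.04893059]
hub in jig [-0.06088623  0.01323282]
```

View pics/s5.png

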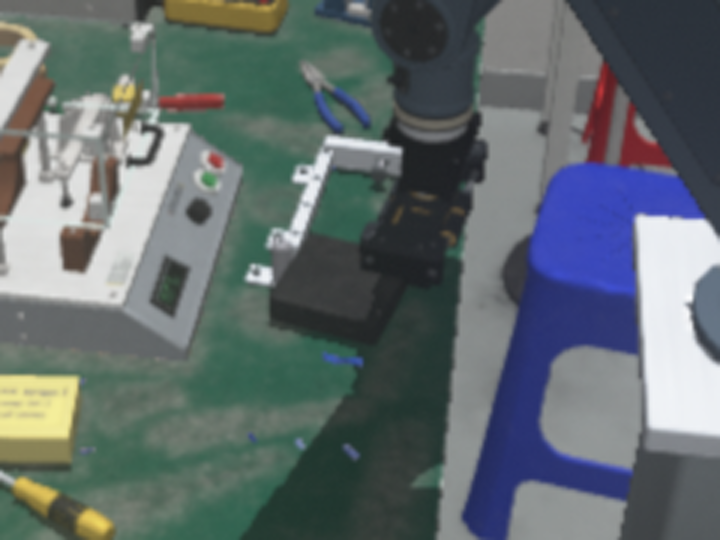

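```bash
python3 - <<'E'
from h import *
rows([arc(-18,-.053,.135),arc(-18,-.034,.135),arc(-17,-.034,.1285),arc(-14,-.034,.1275),arc(-11,-.034,.1275),arc(-8,-.034,.1275),arc(-5.5,-.034,.1275),arc(-3.4,-.034,.1275),arc(-3.4,-.034,.1255)])
E
```

```text
[13.6 -1.1 -0.4] [ 0.  -0.   7.7]
[11.  17.7 -0.4] [ 0.  -0.   7.7]
[ 4.3 14.5 -0.4] [ 0.  -0.   6.7]
[ 2.1  7.6 -0.4] [ 0.  -0.   3.7]
[ 0.6  0.9 -0.4] [ 0.  -0.   0.7]
[-1.3 -5.8 -0.4] [ 0.  -0.  -2.3]
[ -3.1 -11.2  -0.4] [ 0.  -0.  -4.8]
[ -4.8 -15.8  -0.4] [ 0.  -0.  -6.9]
[ -6.8 -15.5  -0.4] [ 0.  -0.  -6.9]
```

>>> move_arm(series="11 -1 0 0 0 6; 11 17 0 0 0 7; 4 14 0 0 0 7; 2 8 0 0 0 4; 1 1 0 0 0 1; -1 -6 0 0 0 -2; -3 -11 0 0 0 -5; -4 -15 0 0 0 -7")

```text
time: 10.9
position: [0.3614, -0.0171, 0.0296]
tool_rot: [0.026, 1.0, 0.0, -0.0]
ft_force: [-1.3, 0.5, -0.3]
grip_width: 0.0006
grip_force: 0.7
```

```bash
python3 - <<'E'
from h import *
state()
E
```

```text
10.9 [ 0.36143348 -0.01712991  0.02958784] [-1.34597563  0.48323347 -0.31556057] [-0.359  0.713  2.244  0.     0.185 -1.878]
hub [(array([ 4.286e-01,  1.900e-02, -3.000e-04]), 0.77)]
display_face [(array([0.3734, 0.0284, 0.0124]), 0.62)]
phi -9.66418554018986 len 0.05599464260087743 post own [0.06327713 0.0001243 ] tool own [-0.06014808 -0.04689263]
hub in jig [-0.06291056  0.00680227]
```

>>> move_arm(series="-1 1 0 0 0 0; -2 2 0 0 0 0; -3 3 0 0 0 0; -4 4 0 0 0 0; -4 4 0 0 0 0")

```text
time: 11.47
position: [0.3614, -0.0114, 0.0296]
tool_rot: [0.027, 1.0, 0.001, -0.004]
ft_force: [-8.6, -3.7, 2.4]
grip_width: 0.0006
grip_force: 3.6
```

```bash
python3 - <<'E'
from h import *
state()
E
```

```text
11.47 [ 0.36137324 -0.01141886  0.02964047] [-8.55708396 -3.70236282  2.40899799] [-3.440e-01  7.120e-01  2.238e+00 -1.000e-03  2.010e-01 -1.860e+00]
hub [(array([ 0.4291,  0.0196, -0.0011]), 0.91)]
display_face [(array([0.3739, 0.0324, 0.011 ]), 0.57)]
phi -13.05524722379661 len 0.05666462741428727 post own [0.06280744 0.00316953] tool own [-0.05896934 -0.04551594]
hub in jig [-0.06244681  0.0074307 ]
```

>>> move_arm(series="4 0 0 0 0 0; 8 0 -20 0 0 0; 8 0 -45 0 0 0; -15 38 -45 0 0 0; -40 76 -45 0 0 0; -68 112 -45 0 0 0; -68 112 -45 0 0 0; -68 112 -45 0 0 0")

```text
time: 12.28
position: [0.4435, 0.0973, 0.0751]
tool_rot: [0.025, 1.0, 0.0, 0.004]
ft_force: [-0.8, -1.0, 0.4]
grip_width: 0.0005
grip_force: 0.0
```

```bash
python3 - <<'E'
from h import *
c=state()
a=cv2.resize(c["img"][120:300,240:480,::-1],None,fx=2,fy=2,interpolation=2)
t=rect(robot.camera("top"),.028)[:,:,::-1]
o=np.zeros((a.shape[0]-130+374,782,3),np.uint8)[:600]; o[:374,:t.shape[1]]=t; b=a[100:326,:]; o[374:374+226,:480]=b[:o.shape[0]-374]
cv2.imwrite("pics/m6.png",o)
E
```

```text
12.28 [0.44349936 0.09731592 0.07511642] [-0.77952071 -1.03777513  0.42829014] [-0.031  0.615  1.999  0.     0.52  -1.553]
hub [(array([ 0.4302,  0.0223, -0.0007]), 0.89)]
display_face [(array([0.38  , 0.3753, 0.0006]), 0.18)]
phi -81.90625859892751 len 0.3565515951443774 post own [0.02222276 0.05825143] tool own [-0.07239623  0.0237286 ]
hub in jig [-0.06150794  0.01019087]
```

View pics/m6.png

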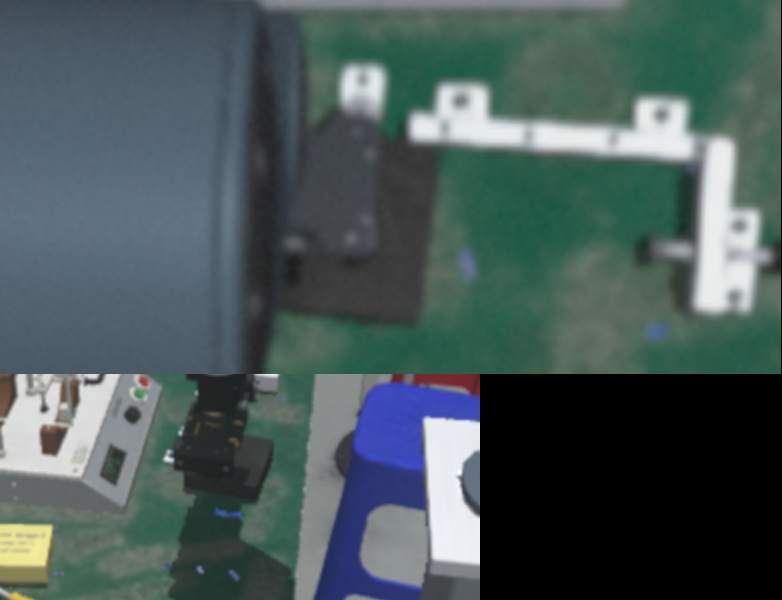

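>>> move_arm(series="5 5 0 0 0 0; 10 8 10 0 0 0; 10 8 35 0 0 0; 10 8 45 0 0 0; 10 8 45 0 0 0; 10 4 45 0 0 0; 10 0 45 0 0 0; 10 -4 45 0 0 0")

```text
time: 13.15
position: [0.4292, 0.091, 0.0302]
tool_rot: [0.027, 1.0, -0.0, 0.0]
ft_force: [-0.0, 1.0, -0.6]
grip_width: 0.0007
grip_force: 0.0
```

```bash
python3 - <<'E'
from h import *
o=robot.get_obs();print(o["position"],o["ft_force"],np.degrees(2*np.arctan2(o["tool_rot"][1],o["tool_rot"][0])))
cj,sj=np.cos(JY),np.sin(JY); print(np.array([[cj,sj],[-sj,cj]])@(o["position"][:2]-POST))
a=jig2w(-64,-30);rows([(a[0],a[1],.029,np.pi+JY)])
E
```

```text
[0.42921586 0.09098014 0.03021949] [-0.03883841  1.04803305 -0.59907615] 176.87672330958307
[-0.06654014  0.07869347]
[ 6.40678e+04 -2.97914e+04 -6.16000e+01] [-0.   0.1  0.3]
```

>>> move_arm(series="0 -4 1 0 0 0; 0 -9 1 0 0 0; -1 -15 1 0 0 0; -1 -22 1 0 0 0; -1 -29 1 0 0 0; -2 -36 1 0 0 0; -2 -43 1 0 0 0; -2 -50 1 0 0 0")

```text
time: 13.82
position: [0.4249, 0.0422, 0.0288]
tool_rot: [0.027, 1.0, 0.001, -0.003]
ft_force: [-3.4, 6.0, 1.8]
grip_width: 0.0008
grip_force: 2.8
```

```bash
python3 - <<'E'
from h import *
c=state()
o=robot.get_obs();print(o["position"],o["ft_force"]); cj,sj=np.cos(JY),np.sin(JY); print(np.array([[cj,sj],[-sj,cj]])@(o["position"][:2]-POST))
E
```

```text
13.82 [0.42489321 0.04215099 0.02880487] [-3.38818954  6.00767271  1.75144487] [-1.650e-01  7.130e-01  2.072e+00  2.000e-03  3.630e-01 -1.682e+00]
hub [(array([ 4.271e-01, -2.540e-02,  1.000e-04]), 0.76)]
display_face [(array([ 0.3724, -0.0176,  0.0117]), 0.54)]
phi -8.115437450582418 len 0.05525332569176263 post own [0.05847449 0.04258115] tool own [-0.01172073  0.06656298]
hub in jig [-0.06178987 -0.03760893]
[0.42859537 0.04101878 0.02888887] [ 0.80313872  0.2139023  -0.05116745]
[-0.06421354  0.02878246]
```

>>> move_arm(series="0 -6 0 0 0 0; 0 -13 0 0 0 0; 0 -20 0 0 0 0; 0 -27 0 0 0 0; 0 -34 0 0 0 0; 0 -41 0 0 0 0; 0 -47 0 0 0 0; 0 -52 0 0 0 0")

```text
time: 14.63
position: [0.425, -0.0109, 0.0287]
tool_rot: [0.027, 1.0, 0.0, -0.0]
ft_force: [-0.6, 5.6, 4.1]
grip_width: 0.0006
grip_force: 3.1
```

>>> move_arm(series="0 2 0 0 0 0; 0 10 0 0 0 0; 0 22 -10 0 0 0; 0 25 -45 0 0 0; 10 55 -60 0 0 0; 20 90 -80 0 0 0; 20 130 -100 0 0 0; 20 160 -100 0 0 0")

```text
time: 15.3
position: [0.415, 0.1527, 0.1312]
tool_rot: [0.027, 1.0, 0.0, 0.003]
ft_force: [0.1, -0.4, 0.4]
grip_width: 0.0004
grip_force: 0.0
```

```bash
python3 - <<'E'
from h import *
c=state()
c=robot.camera("top");im,*r=hub(c); print(r)
cv2.imwrite("pics/r7.png",im[:,:,::-1])
E
```

```text
15.3 [0.4150495  0.15269132 0.13119191] [ 0.12815528 -0.38564934  0.40416285] [ 0.099  0.488  1.991 -0.     0.657 -1.418]
hub [(array([ 0.4217, -0.0754,  0.002 ]), 0.67)]
display_face [(array([ 0.3702, -0.0688,  0.0107]), 0.62), (array([0.6519, 0.3152, 0.0016]), 0.18)]
phi -7.302952980312174 len 0.05192119027911441 post own [0.05807282 0.09202851] tool own [-0.03559054  0.22539564]
hub in jig [-0.06423219 -0.08784034]
[array([ 0.419 , -0.0713]), array([115.35830329, 103.31218046]), 3.8785247802734375, array([[ 0.3713, -0.0102],
       [ 0.4744, -0.0172],
       [ 0.4666, -0.1323],
       [ 0.3635, -0.1253]], dtype=float32)]
```

View pics/r7.png

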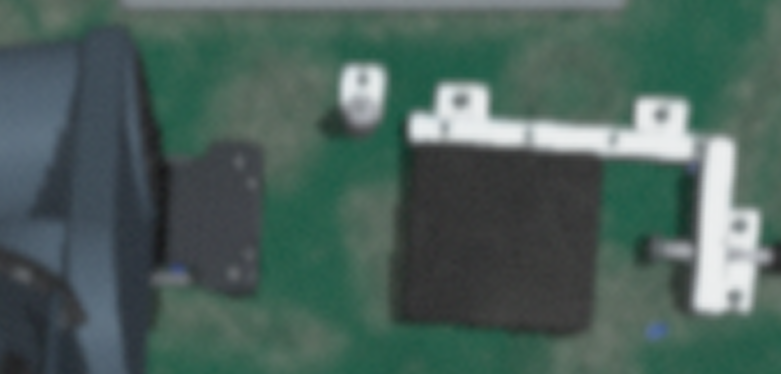

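Hub flush on the fence: both edges slope about 3.9°. Its right side is at col 600 and the pad face at about col 645, so roughly 27 mm remain.

```bash
python3 - <<'E'
from h import *
f=lambda y,z:(*jig2w(-.064,y),z,np.pi+JY)
rows([f(.02,.13),f(.02,.029),f(-.015,.029),f(-.04,.029),f(-.05,.029)])
E
```

```text
[ -20.1 -118.4   -1.3] [-0.   0.1  0.5]
[ -20.  -118.4   99.7] [-0.   0.1  0.5]
[ -19.7 -153.4   99.7] [-0.   0.1  0.5]
[ -19.5 -178.4   99.7] [-0.   0.1  0.5]
[ -19.4 -188.4   99.7] [-0.   0.1  0.5]
```

>>> move_arm(series="-6 -38 0 0 0 0; -13 -76 20 0 0 0; -20 -112 50 0 0 0; -20 -118 85 0 0 0; -20 -118 100 0 0 0; -20 -124 100 0 0 0; -20 -135 100 0 0 0; -20 -144 100 0 0 0")

```text
time: 16.17
position: [0.4258, 0.0044, 0.0285]
tool_rot: [0.027, 1.0, 0.0, -0.001]
ft_force: [-0.1, 0.6, 0.6]
grip_width: 0.0006
grip_force: 0.0
```

```bash
python3 - <<'E'
from h import *
o=robot.get_obs();print(o["position"],o["ft_force"])
f=lambda y,z:(*jig2w(-.064,y),z,np.pi+JY)
rows([f(-.04,.029),f(-.05,.029)])
E
```

```text
[0.42581854 0.00441099 0.0284687 ] [-0.13082816  0.61562497  0.61212414]
[ -0.7 -32.1  -0.5] [ 0.  -0.1  0.2]
[ -0.6 -42.1  -0.5] [ 0.  -0.1  0.2]
```

>>> move_arm(series="0 -6 0 0 0 0; 0 -12 0 0 0 0; 0 -17 0 0 0 0; 0 -22 0 0 0 0; 0 -26 0 0 0 0; 0 -30 0 0 0 0; 0 -33 0 0 0 0; 0 -35 0 0 0 0")

```text
time: 16.83
position: [0.4237, -0.0287, 0.0291]
tool_rot: [0.027, 1.0, 0.0, -0.001]
ft_force: [0.2, 6.7, 6.1]
grip_width: 0.0003
grip_force: 3.4
```

>>> move_arm(series="0 -1 0 0 0 0; 0 -2 0 0 0 0; 0 -3 0 0 0 0; 0 -3 0 0 0 0")

```text
time: 17.17
position: [0.4234, -0.0315, 0.029]
tool_rot: [0.027, 1.0, 0.0, -0.001]
ft_force: [-0.5, 4.2, 5.1]
grip_width: 0.0006
grip_force: 2.7
```

>>> move_arm(series="0 -1 0 0 0 0; 0 -2 0 0 0 0; 0 -3 0 0 0 0; 0 -3 0 0 0 0")

```text
time: 17.5
position: [0.4233, -0.0345, 0.029]
tool_rot: [0.027, 1.0, 0.0, -0.001]
ft_force: [-1.0, 4.9, 4.1]
grip_width: 0.0004
grip_force: 2.7
```

>>> move_arm(series="0 -1 0 0 0 0; 0 -2 0 0 0 0; 0 -2 0 0 0 0")

```text
time: 17.75
position: [0.4231, -0.0365, 0.029]
tool_rot: [0.027, 1.0, 0.0, -0.001]
ft_force: [-0.3, 4.4, 3.9]
grip_width: 0.0006
grip_force: 2.7
```

>>> move_arm(series="0 -1 0 0 0 0; 0 -2 0 0 0 0; 0 -2 0 0 0 0")

```text
time: 18.0
position: [0.423, -0.0385, 0.029]
tool_rot: [0.027, 1.0, 0.0, -0.001]
ft_force: [-1.0, 4.7, 4.6]
grip_width: 0.0004
grip_force: 2.7
```

>>> move_arm(series="0 -1 0 0 0 0; 0 -2 0 0 0 0; 0 -2 0 0 0 0")

```text
time: 18.25
position: [0.4229, -0.0405, 0.029]
tool_rot: [0.027, 1.0, 0.0, -0.001]
ft_force: [-0.6, 5.4, 4.7]
grip_width: 0.0008
grip_force: 2.7
```

>>> move_arm(series="0 -1 0 0 0 0; 0 -2 0 0 0 0; 0 -2 0 0 0 0")

```text
time: 18.5
position: [0.4228, -0.0424, 0.029]
tool_rot: [0.027, 1.0, 0.0, -0.001]
ft_force: [0.2, 5.4, 4.5]
grip_width: 0.0005
grip_force: 2.7
```

>>> move_arm(series="0 -1 0 0 0 0; 0 -2 0 0 0 0; 0 -2 0 0 0 0")

```text
time: 18.75
position: [0.4226, -0.0433, 0.029]
tool_rot: [0.028, 1.0, 0.001, -0.001]
ft_force: [2.8, 12.9, 4.9]
grip_width: 0.0005
grip_force: 7.0
```

```bash
python3 - <<'E'
from h import *
c=robot.camera("top");im,*r=hub(c); print(r)
cv2.imwrite("pics/r8.png",im[:,:,::-1]); print(robot.get_obs()["ft_force"])
E
```

```text
[array([ 0.408 , -0.0328]), array([288.09676226, 134.71581852]), 25.05467414855957, array([[ 0.408 ,  0.1262],
       [ 0.53  ,  0.0692],
       [ 0.408 , -0.1918],
       [ 0.286 , -0.1348]], dtype=float32)]
[ 2.89834482 12.70353223  5.71840978]
```

View pics/r8.png

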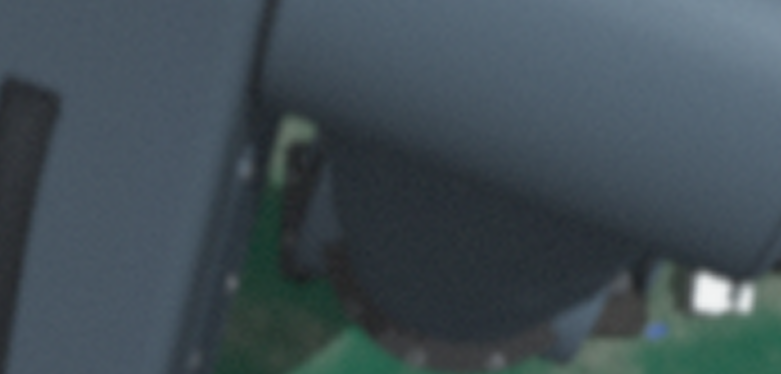

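>>> move_arm(series="-1 0 0 0 0 0; -1 -0.2 0 0 0 0; -1 -0.2 0 0 0 0; -1 -0.2 0 0 0 0; -1 -0.2 0 0 0 0; -1 -0.2 0 0 0 0; -1 -0.2 0 0 0 0; -1 -0.2 0 0 0 0")

```text
time: 19.47
position: [0.4226, -0.0433, 0.029]
tool_rot: [0.027, 1.0, 0.001, -0.002]
ft_force: [0.0, 12.7, 6.8]
grip_width: 0.0004
grip_force: 6.4
```

>>> move_arm(series="0 2 0 0 0 0; 0 6 0 0 0 0; 0 15 0 0 0 0; 0 25 -20 0 0 0; 5 30 -60 0 0 0; 12 60 -85 0 0 0; 20 95 -100 0 0 0; 20 135 -100 0 0 0")

```text
time: 20.13
position: [0.4121, 0.0911, 0.1312]
tool_rot: [0.028, 1.0, -0.0, 0.002]
ft_force: [1.3, -0.1, -0.5]
grip_width: 0.0002
grip_force: 0.0
```

>>> move_arm(series="0 40 0 0 0 0; 0 60 0 0 0 0; 0 60 0 0 0 0; 0 60 0 0 0 0")

```text
time: 20.47
position: [0.4151, 0.1514, 0.1286]
tool_rot: [0.025, 1.0, -0.0, 0.0]
ft_force: [-0.5, -0.2, 0.3]
grip_width: 0.0006
grip_force: 0.0
```

```bash
python3 - <<'E'
from h import *
state()
c=robot.camera("top");im,*r=hub(c); print(r)
cv2.imwrite("pics/r9.png",cv2.resize(im[70:330,380:,::-1],None,fx=2,fy=2))
E
```

```text
20.47 [0.41511044 0.15136795 0.12860526] [-0.4715496  -0.18833437  0.29946712] [ 9.600e-02  4.940e-01  1.991e+00 -1.000e-03  6.560e-01 -1.424e+00]
hub [(array([ 0.4176, -0.1089, -0.003 ]), 0.64)]
display_face [(array([ 0.3655, -0.1007,  0.0116]), 0.53)]
phi -8.944388184697301 len 0.05274135000168277 post own [0.05425458 0.1273843 ] tool own [-0.04292463  0.25671596]
hub in jig [-0.0663497  -0.12152381]
[array([ 0.4158, -0.1022]), array([116.82662964, 104.49631635]), 3.4682295322418213, array([[ 0.3672, -0.0407],
       [ 0.4715, -0.047 ],
       [ 0.4644, -0.1636],
       [ 0.3601, -0.1573]], dtype=float32)]
```

View pics/r9.png

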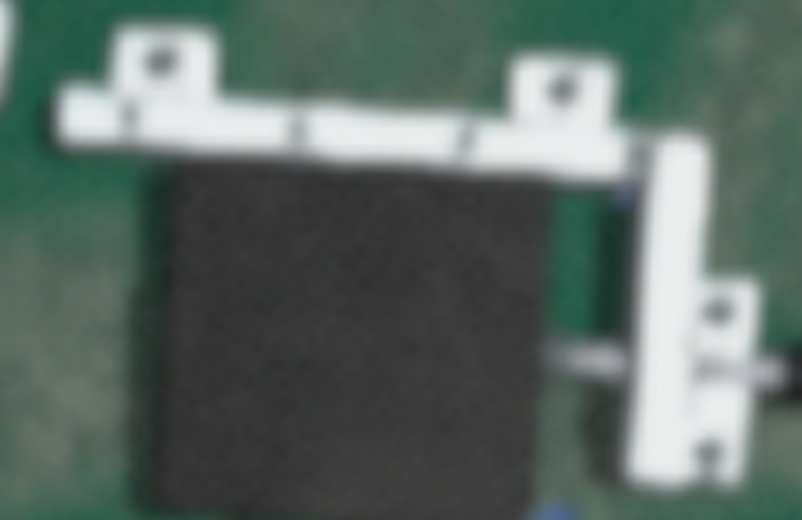

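Hub is at the stop pad (545,355) along the fence, though the left end looks about 1° open. I'll press the display side gently towards the fence, then re-press the stop.

```bash
python3 - <<'E'
from h import *
f=lambda x,y,z:(*jig2w(x,y),z,np.pi+JY)
print(f(-.142,-.112,.1))
L=[f(-.142,-.112,.1),f(-.142,-.112,.030),f(-.132,-.112,.030)]
rows(L)
E
```

```text
(np.float64(0.34264291238805844), np.float64(-0.09493198033153336), 0.1, 3.082592653589793)
[  58.7 -247.8   28.5] [-0.  -0.   0.2]
[  58.7 -247.8   98.5] [-0.  -0.   0.2]
[  48.7 -247.8   98.5] [-0.  -0.   0.2]
```

>>> move_arm(series="9 -36 4 0 0 0; 18 -72 8 0 0 0; 27 -108 12 0 0 0; 36 -144 16 0 0 0; 45 -180 20 0 0 0; 53 -216 24 0 0 0; 59 -248 28 0 0 0; 59 -248 28 0 0 0")

```text
time: 21.33
position: [0.3431, -0.1007, 0.1]
tool_rot: [0.032, 0.999, -0.001, 0.001]
ft_force: [0.3, 0.5, 1.1]
grip_width: 0.0006
grip_force: 0.0
```

```bash
python3 - <<'E'
from h import *
f=lambda x,y,z:(*jig2w(x,y),z,np.pi+JY)
print(robot.get_obs()["position"])
rows([f(-.142,-.112,.030),f(-.132,-.112,.030)])
E
```

```text
[ 0.3430664  -0.10067652  0.09998426]
[ 0.9  5.8 70. ] [-0.1  0.1 -0.3]
[-9.1  5.9 70. ] [-0.1  0.1 -0.3]
```

>>> move_arm(series="2 3 35 0 0 0; 2 3 65 0 0 0; 2 3 70 0 0 0; -2 3 70 0 0 0; -6 3 70 0 0 0; -9 3 70 0 0 0; -11 3 70 0 0 0; -11 3 70 0 0 0")

```text
time: 22.0
position: [0.3558, -0.0923, 0.0319]
tool_rot: [0.026, 1.0, -0.001, 0.002]
ft_force: [0.1, -0.1, 0.6]
grip_width: 0.0006
grip_force: 0.0
```

>>> move_arm(series="-1 0 0 0 0 0; -2 0 0 0 0 0; -2 0 0 0 0 0")

```text
time: 22.25
position: [0.3565, -0.092, 0.031]
tool_rot: [0.027, 1.0, -0.0, 0.001]
ft_force: [-0.0, 0.8, -0.4]
grip_width: 0.0005
grip_force: 0.0
```

>>> move_arm(series="-1 0 0 0 0 0; -1 0 0 0 0 0; -2 0 0 0 0 0; -2 0 0 0 0 0")

```text
time: 22.58
position: [0.3571, -0.0914, 0.0305]
tool_rot: [0.027, 1.0, 0.001, -0.001]
ft_force: [-2.3, -0.3, 1.7]
grip_width: 0.0006
grip_force: 1.3
```

>>> move_arm(series="-1 0 0 0 0 0; -1 0 0 0 0 0")

```text
time: 22.75
position: [0.3574, -0.0911, 0.0305]
tool_rot: [0.027, 1.0, 0.001, -0.002]
ft_force: [-5.4, 0.4, 2.8]
grip_width: 0.0008
grip_force: 2.5
```

>>> move_arm(series="-1 0 0 0 0 0; -1 0 0 0 0 0")

```text
time: 22.92
position: [0.3576, -0.0909, 0.0306]
tool_rot: [0.027, 1.0, 0.001, -0.003]
ft_force: [-8.1, -3.1, 2.7]
grip_width: 0.0007
grip_force: 3.9
```

>>> move_arm(series="-1 0 0 0 0 0; -1 0 0 0 0 0")

```text
time: 23.08
position: [0.3576, -0.0907, 0.0306]
tool_rot: [0.027, 1.0, 0.002, -0.004]
ft_force: [-10.1, -4.3, 3.7]
grip_width: 0.0005
grip_force: 5.1
```

>>> move_arm(series="4 -1 0 0 0 0; 10 -1 0 0 0 0; 14 0 -10 0 0 0; 14 10 -45 0 0 0; 0 40 -75 0 0 0; -20 72 -75 0 0 0; -40 100 -75 0 0 0; -55 128 -75 0 0 0")

```text
time: 23.75
position: [0.4264, 0.0337, 0.1067]
tool_rot: [0.027, 1.0, -0.0, 0.004]
ft_force: [0.9, -0.3, 0.5]
grip_width: 0.0003
grip_force: 0.0
```

```bash
python3 - <<'E'
from h import *
print(robot.get_obs()["position"])
f=lambda y,z:(*jig2w(-.062,y),z,np.pi+JY)
rows([f(-.02,.1),f(-.02,.029),f(-.045,.029),f(-.05,.029)])
E
```

```text
[0.42642221 0.03369017 0.10673619]
[ -3.7 -41.4   6.8] [-0.   0.4  0.3]
[ -3.2 -41.3  77.8] [-0.   0.4  0.3]
[ -3.  -66.3  77.8] [-0.   0.4  0.3]
[ -3.  -71.3  77.8] [-0.   0.4  0.3]
```

>>> move_arm(series="-3 -36 10 0 0 0; -3 -38 45 0 0 0; -3 -40 75 0 0 0; -3 -41 77 0 0 0; -3 -50 77 0 0 0; -3 -60 77 0 0 0; -3 -66 77 0 0 0; -3 -68 77 0 0 0")

```text
time: 24.42
position: [0.4235, -0.0375, 0.0302]
tool_rot: [0.028, 1.0, -0.001, 0.002]
ft_force: [0.9, -0.9, -0.0]
grip_width: 0.0007
grip_force: 0.0
```

>>> move_arm(series="0 -2 0 0 0 0; 0 -3 0 0 0 0; 0 -4 0 0 0 0; 0 -4 0 0 0 0")

```text
time: 24.75
position: [0.4222, -0.0396, 0.029]
tool_rot: [0.027, 1.0, -0.0, 0.0]
ft_force: [-0.6, -0.5, 0.1]
grip_width: 0.0007
grip_force: 0.0
```

>>> move_arm(series="0 -1 0 0 0 0; 0 -2 0 0 0 0; 0 -2 0 0 0 0")

```text
time: 25.0
position: [0.4219, -0.0414, 0.0285]
tool_rot: [0.027, 1.0, 0.0, -0.0]
ft_force: [0.0, -0.3, 0.5]
grip_width: 0.0006
grip_force: 0.0
```

>>> move_arm(series="0 -1 0 0 0 0; 0 -1 0 0 0 0; 0 -2 0 0 0 0; 0 -2 0 0 0 0")

```text
time: 25.33
position: [0.4214, -0.0429, 0.0284]
tool_rot: [0.027, 1.0, 0.0, -0.001]
ft_force: [0.7, 3.6, 0.2]
grip_width: 0.0005
grip_force: 2.0
```

>>> move_arm(series="-1 -0.5 0 0 0 0; -1 -1 0 0 0 0; -1 -1 0 0 0 0")

```text
time: 25.58
position: [0.4213, -0.043, 0.0284]
tool_rot: [0.027, 1.0, 0.001, -0.002]
ft_force: [1.2, 9.1, -0.0]
grip_width: 0.0001
grip_force: 4.3
```

>>> move_arm(series="0 -0.5 0 0 0 0; 0 -0.5 0 0 0 0; 0 -0.5 0 0 0 0")

```text
time: 25.83
position: [0.421, -0.0431, 0.0284]
tool_rot: [0.027, 1.0, 0.001, -0.002]
ft_force: [1.4, 10.9, 1.0]
grip_width: 0.0006
grip_force: 5.4
```

>>> move_arm(series="0 -0.4 0 0 0 0; 0 -0.4 0 0 0 0; 0 -0.4 0 0 0 0; 0 -0.4 0 0 0 0; 0 -0.4 0 0 0 0; 0 -0.4 0 0 0 0; 0 -0.4 0 0 0 0; 0 -0.4 0 0 0 0")

```text
time: 26.5
position: [0.4207, -0.0431, 0.0284]
tool_rot: [0.027, 1.0, 0.001, -0.002]
ft_force: [2.3, 12.4, 1.8]
grip_width: 0.0004
grip_force: 6.4
```

>>> move_arm(series="0 1 0 0 0 0; 0 3 0 0 0 0; 0 8 0 0 0 0; 0 18 0 0 0 0; 0 25 -20 0 0 0; 0 35 -50 0 0 0; 0 65 -75 0 0 0; 0 100 -90 0 0 0")

```text
time: 27.17
position: [0.4295, 0.0547, 0.1206]
tool_rot: [0.029, 1.0, -0.0, 0.002]
ft_force: [1.5, -0.9, -0.3]
grip_width: 0.0005
grip_force: 0.0
```

>>> move_arm(series="10 35 0 0 0 0; 15 70 0 0 0 0; 20 95 0 0 0 0; 20 95 0 0 0 0; 20 95 0 0 0 0")

```text
time: 27.58
position: [0.4128, 0.152, 0.1187]
tool_rot: [0.025, 1.0, -0.0, 0.0]
ft_force: [0.2, -0.0, 0.0]
grip_width: 0.0007
grip_force: 0.0
```

```bash
python3 - <<'E'
from h import *
c=robot.camera("top");im,*r=hub(c); print(r)
cv2.imwrite("pics/r10.png",cv2.resize(im[70:330,380:,::-1],None,fx=2,fy=2))
for n in ("tape_roll","long_pliers","reel","short_driver"): print(n,[np.round(d["xyz"],3) for d in robot.tip_of(c,n)[:1]])
E
```

```text
[array([ 0.4158, -0.1021]), array([116.8004653 , 104.62631226]), 3.8654611110687256, array([[ 0.3675, -0.0403],
       [ 0.4719, -0.0474],
       [ 0.464 , -0.1639],
       [ 0.3596, -0.1569]], dtype=float32)]
tape_roll [array([ 0.39 , -0.313, -0.   ])]
long_pliers [array([ 0.493, -0.337,  0.001])]
reel [array([ 0.498,  0.01 , -0.003])]
short_driver [array([ 0.652,  0.32 , -0.001])]
```

View pics/r10.png

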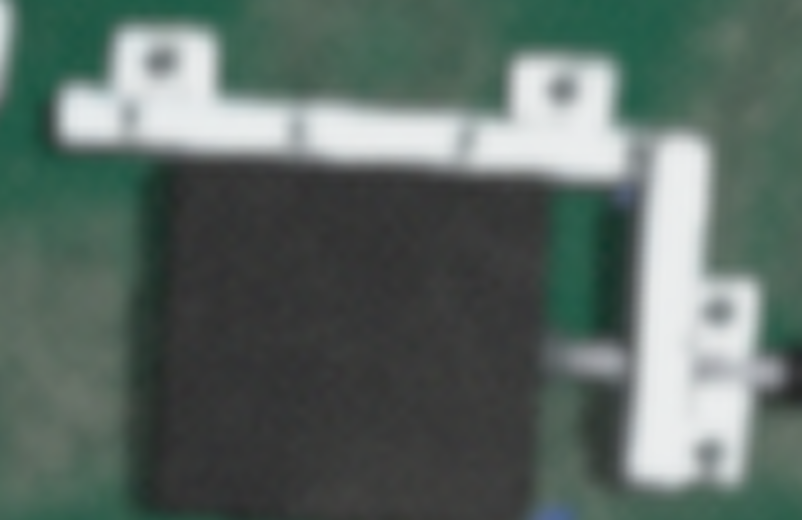

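The hub's angle now matches the 3.88° seen when it lay flush. It sits against the fence and the pad, and the robot is clear.

```bash
python3 -c "
from rig import robot
print(robot.hand_in())"
```

```text
the job is handed in; nothing more can be done
None
```

I swung the hub anticlockwise round the post, laid it flush on the fence and slid it to the stop screw. I pressed it there at about 12 N at the wrist for over half a second and handed it in with the arm clear at about 28 s. The largest horizontal force I read was about 13 N, and the tape, pliers and screwdriver still read in place, but I did not confirm the reel or tweezers at the end.

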